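# Unbolt the jar carrier

## Task

Open the jar carrier so that the sample jars can be taken out: hold its spring catch down with one fingertip while the other fingertip slides the bolt all the way back, then let the catch spring up again so that it keeps the bolt back. After that, push the retaining bar round with a finger until it stands fully open against its stop. Only press and push: leave the four jars standing in their bays and do not disturb the tins and the spatula beside the carrier.

Things in the scene. Friction and masses are not known exactly. Their poses are not given: they have to be found in the camera images.
- carrier: Plywood carrier of four jars, fixed, 150 mm (x) by 304 mm (y, -183 to +121 mm). Origin: on the worktop under the middle of the 2 x 2 bays; at yaw 0 its x points away from the robot, its y to the robot's left. Bar pivot at y +89 mm on a block 84 mm high. A deck (y -74 to -184 mm, top 80 mm up) carries bolt and catch. All heights are above the worktop, all x and y below are in this frame.
- bolt_tab (a point): Middle (126 mm up) of the bolt's upright steel finger tab: 28 mm wide in x, 6 mm thick in y, 107 to 140 mm up, round top. At x 0, y -123 mm while shot; sliding back moves it to -y (away from the jars). Push its +y face (30 mm free there before the guide staple). Below it a 16 mm long foot, top 107.5 mm up, reaches 36 mm to -x.
- bolt_rod (a point): Middle of the bolt's 12 mm rod while shot: x 0, y -123 mm, axis 100 mm up, along y. It runs in two guide staples at y -87 and -169 mm, each 24 mm wide in x, 12 mm in y, tops 109 mm up. Moves with the bolt.
- bolt (a joint): Travel of the bolt, m: 0 shot (nose 20 mm deep in the fork at the bar's free end), 0.030 fully back. Friction 1 to 2 N and a little drag. With the catch up it stops after 1.5 mm. Back by more than about 0.026, the catch can spring up before the foot and keeps it back.
- catch_pad (a point): Middle of the top of the spring catch's ribbed thumb plate: 28 mm wide in x, 64 mm long in y (parallel to the bolt, -157 to -93 mm). At x -50.5, y -125 mm, 125 mm up while the catch is up, 12 mm lower when fully down; then the plate is level (up, its -x edge is 5 mm higher than its +x edge). A finger may slide along it while pressing. 50 mm in x from the tab's middle.
- catch (a joint): Catch angle, rad: 0 up, 0.18 fully down; pressing the plate down increases it (hinge along y under the bolt). Above about 0.14 the bolt can pass. At the plate's middle 2 N start it and 5 N hold it fully down; it springs back by itself. While the bolt is part of the way back its foot keeps the catch at about 0.13.
- bar_web (a point): Point on the retaining bar, an aluminium T section over the jar lids: strip 30 mm wide, 87 to 91 mm up, with a 4 mm thick upright web along its middle, 20 to 146 mm from the pivot, top 114 mm up. The point is in the web, 90 mm from the pivot, 105 mm up. Push the web sideways, fingertips 94 mm up or more (jar lids end at 84 mm).
- bar_hinge (a point): On the bar's vertical pivot axis, 105 mm up, at x 0, y +89 mm. Its screw head is 15 mm wide, top 100 mm up. The bar's stop pin (9 mm thick, top 104 mm up) is at x +14, y +111.5 mm.
- bar (a joint): Angle of the bar, rad: 0 closed (it lies from the pivot along -y), growing as its free end swings to +x (away from the robot): at 1.57 it points along +x, at 1.75 it meets its stop. The pivot is stiff (0.06 Nm): it stays where it is left. Blocked until the bolt is more than 20 mm back.
- jar_a_mid (a point): Centre (39 mm up its height) of a closed sample jar, 62 mm across, 78 mm high, standing in the carrier's bay at x -36, y -36 mm, lid 84 mm above the worktop. Loose; leave it standing.
- jar_b_mid (a point): Centre (39 mm up its height) of a closed sample jar, 62 mm across, 78 mm high, standing in the carrier's bay at x -36, y +36 mm, lid 84 mm above the worktop. Loose; leave it standing.
- jar_c_mid (a point): Centre (39 mm up its height) of a closed sample jar, 62 mm across, 78 mm high, standing in the carrier's bay at x +36, y -36 mm, lid 84 mm above the worktop. Loose; leave it standing.
- jar_d_mid (a point): Centre (39 mm up its height) of a closed sample jar, 62 mm across, 78 mm high, standing in the carrier's bay at x +36, y +36 mm, lid 84 mm above the worktop. Loose; leave it standing.
- tin_5: Bystander: an open aluminium moisture tin, 62 mm across, 41 mm high, right of the carrier; origin at the centre of its underside. Leave alone.
- tin_6: Bystander: an open aluminium moisture tin, 62 mm across, 41 mm high, right of the carrier; origin at the centre of its underside. Leave alone.
- tin_7: Bystander: an open aluminium moisture tin, 62 mm across, 41 mm high, right of the carrier; origin at the centre of its underside. Leave alone.
- spatula: Bystander: a wood-handled spatula, 234 mm long, 28 mm wide, lying right of the carrier; origin at the centre of its underside. Leave alone.
There are look-alikes about, which are no part of the job. What is shaped like the part that bears jar_b_mid but blue is not meant. What is shaped like the part that bears jar_d_mid but purple is not meant.

How it is judged:
On the way, in this order (a step that is already met when the one before it is completed fails the run):
1. the bolt has started back, with a finger holding the catch down (value of joint bolt above 0.004 m and value of joint catch above 0.11 rad and contact force between the fingers and catch above 0.5 N and contact force between the fingers and bolt above 0.3 N), for 0.02 s.
2. the bolt is at least 21 mm back, a finger still holding the catch down (value of joint bolt above 0.021 m and value of joint catch above 0.11 rad and contact force between the fingers and catch above 0.5 N), for 0.05 s.
3. the catch has sprung up again and keeps the bolt back (value of joint bolt above 0.024 m and value of joint catch below 0.04 rad), for 0.2 s.
At the end, for the whole second after the job is handed in: The bolt is back by more than 24 mm of its 30 mm, the catch is up (under 0.04 rad) and keeps it there, the bar is open to more than 1.6 rad (stop at 1.75), all four jars stand upright in their bays within 12 mm of where they were, and the tins and the spatula are within 30 mm of where they were (all of step 3 and value of joint bar above 1.6 rad and distance of each of jar_a_mid, jar_b_mid, jar_c_mid, jar_d_mid from where it was at the start of the episode below 0.012 m and angle between each of jar_a_mid, jar_b_mid, jar_c_mid, jar_d_mid's own z axis and vertical below 0.15 rad and distance of each of tin_5, tin_6, tin_7, spatula from where it was at the start of the episode below 0.03 m); the robot touches nothing.
It fails at once if the bolt is forced past the raised catch (value of joint bolt between 0.005 and 0.018 m and value of joint catch below 0.08 rad).
It fails at once if a jar is lifted or tipped ((height (world z) of jar_a_mid above 0.06 m or angle between jar_a_mid's own z axis and vertical above 0.35 rad) or (height (world z) of jar_b_mid above 0.06 m or angle between jar_b_mid's own z axis and vertical above 0.35 rad) or (height (world z) of jar_c_mid above 0.06 m or angle between jar_c_mid's own z axis and vertical above 0.35 rad) or (height (world z) of jar_d_mid above 0.06 m or angle between jar_d_mid's own z axis and vertical above 0.35 rad)).
It fails at once if a tin or the spatula is knocked or lifted (distance of any of tin_5, tin_6, tin_7, spatula from where it was at the start of the episode above 0.03 m).
It also fails if it takes over 45 s, if anything falls off the work surface, if the arm or the gripper's body presses on something with over 40 N, if the wrist force passes 120 N, or if a joint passes its speed limit or range.

## Robot

A 7-joint arm with a two-finger parallel gripper is mounted at the origin on a cart in front of the work surface, level with it; the furniture and walls round the work are solid. World frame = base frame: x ahead of the robot, y to its left, z up, the work surface at z = 0. Lengths are in m, angles in rad, forces in N, time in s.
With the tool pointing down it reaches from about 0.425 to 1.025 m from the base axis. Payload 3.6 kg.
Tool frame: the origin (TCP) lies midway between the tips of the shut fingers; the grasp point (between the pads) lies 19 mm behind it; z points along the fingers, y is the line along which they close (so a half turn about z gives the same grasp; the last joint's range is limited). The gripper opens to 85 mm and grips with 20 to 120 N. Pads are 22 mm wide; open, the fingers measure 114 mm over their backs; the gripper's body (76 mm by 85 mm) begins 54 mm behind the grasp point. The pads swing forward as they close: fully open they stand 13 mm farther back than shut.
Start: joints at [1.234, 0.591, 0.048, 1.609, -0.033, 0.943, -0.034], TCP at [0.174, -0.704, 0.231] pointing down, gripper open.
Joint ranges: [-2.69, 2.69], [-0.47, 2.24], [-1.27, 1.36], [0.19, 2.51], [-1.53, 4.68], [0.08, 2.07], [-3.09, 3.09]. Speed limits (rad/s): [2.57, 2.57, 3.14, 3.14, 3.14, 3.14, 3.14].

## Interface

Orientations are given as a unit quaternion [x, y, z, w].
In Python, from station import manip gives the robot as it stands. Calls block until the motion is done:
- manip.move_to(position, orientation): joint-space move of the TCP to a pose.
- manip.move_l(position, attitude=None, vel=0.15): straight line of the TCP; attitude=None keeps the orientation; vel is the mean speed in m/s.
- manip.movej(angles): joint-space move.
- manip.grip(opening, strength=None): opening from 0.0 (shut) to 1.0 (fully open); strength is the grip in N (None keeps the last); returns when the fingers have stopped.
- manip.sleep(seconds).
- manip.inverse_kinematics(position, orientation): joint angles nearest the present ones, or None.
- manip.get_obs(): the state.
- manip.get_image(name): name is "scene" or "top"; returns a dict with "img" (480x640x3 uint8, red, green, blue), "vertical_fov" (degrees; the focal length in pixels is half the picture's height over the tangent of half this angle, whatever the lens; pixels are square), "cx", "cy" (the principal point, pixels), "k1" (the pictures are not rectified: a ray, as slopes to the right and down, at radius r is drawn at 1 + k1 r^2 times it, then the intrinsics apply), "R" (3x3) and "t" (3): a world point X has camera coordinates R X + t. Camera axes: x right, y down, z forward; pixel columns grow to the right and rows downward; lengths in m; the calibration is good to about 2 mm. A picture is of the moment at which its call begins. There is no depth.
A pose or a line that the arm cannot do raises manip.IKError and nothing moves.
- manip.sign_off(): hands the job in; it is judged then, once.
The state is a dict: "clock": time; "qpos": joint angles; "joint_vel": joint speeds; "joint_efforts": joint torques, N m; "ee_pos": TCP position; "eef_rot": TCP orientation; "ft_force": force on the tool from outside, world axes, zero at the start; "moment": the same for the moment, N m; "gripper_width": opening from 0.0 (shut) to 1.0 (fully open); "finger_force": force on a finger pad.
Only numpy, scipy, OpenCV 4.12 (cv2) and the standard library are available. Lean on these libraries where they do the work, as an engineer would, in place of code of your own. Each camera call takes 0.05 s, during which the arm holds its last target. There are 200 camera calls.

## Working session

There is one attempt and no reset: what is moved stays moved. The work goes in short steps, each a Python script; the robot and the scene stay as the last script left them, time stands still between calls to the robot, and variables do not carry over. Pictures are saved under pics/ and viewed, at most 10 in all, crops included, and the job is handed in when it is done.

```bash
mkdir -p pics; ls; cat > h.py <<'E'
import numpy as np, cv2
from station import manip
def cam(n):
    d=manip.get_image(n); f=240/np.tan(np.radians(d["vertical_fov"])/2)
    d["K"]=np.array([[f,0,d["cx"]],[0,f,d["cy"]],[0,0,1.]]); d["D"]=np.array([d["k1"],0,0,0,0.])
    d["R"]=np.array(d["R"]);d["t"]=np.array(d["t"]); return d
def ray(d,px):
    u=cv2.undistortPoints(np.array([[px]],float),d["K"],d["D"])[0,0]
    return -d["R"].T@d["t"], d["R"].T@np.r_[u,1]
def onz(d,px,z):
    o,v=ray(d,px); return o+v*(z-o[2])/v[2]
def proj(d,X):
    return cv2.projectPoints(np.array(X,float).reshape(-1,3),cv2.Rodrigues(d["R"])[0],d["t"],d["K"],d["D"])[0][:,0]
def tri(d1,p1,d2,p2):
    a,u=ray(d1,p1);b,v=ray(d2,p2)
    s=np.linalg.lstsq(np.c_[u,-v],b-a,rcond=None)[0]
    P,Q=a+u*s[0],b+v*s[1]; return (P+Q)/2,np.linalg.norm(P-Q)
E
python3 - <<'E'
from h import *
for n in("scene","top"):
    d=cam(n); cv2.imwrite(f"pics/{n}0.png",d["img"][:,:,::-1]); print(n,-d["R"].T@d["t"],d["R"][2],d["vertical_fov"],d["k1"])
o=manip.get_obs();print({k:np.round(v,3) for k,v in o.items()})
E
```

```text
pics
scene [-0.33474503 -0.67500179  0.84839489] [ 0.64826416  0.50577303 -0.56916362] 42.521643456169606 -0.10294382741394618
top [ 0.46048956 -0.00283866  1.1896932 ] [ 0.06427016 -0.01786332 -0.99777264] 57.878827457409464 -0.030129163631236855
{'clock': np.float64(0.1), 'qpos': array([ 1.234,  0.592,  0.048,  1.61 , -0.033,  0.943, -0.034]), 'joint_vel': array([ 0.   , -0.002,  0.   , -0.004, -0.   , -0.001, -0.   ]), 'joint_efforts': array([ 5.0000e-03, -5.5000e+01,  1.5530e+00, -1.9882e+01,  1.0000e-02,
        4.0000e-03, -0.0000e+00]), 'ee_pos': array([ 0.174, -0.703,  0.23 ]), 'eef_rot': array([ 0.993,  0.121, -0.   , -0.001]), 'ft_force': array([ 0.041,  0.33 , -0.062]), 'moment': array([-0.024,  0.014, -0.012]), 'finger_force': np.float64(0.0), 'gripper_width': np.float64(0.999)}
```

View pics/scene0.png

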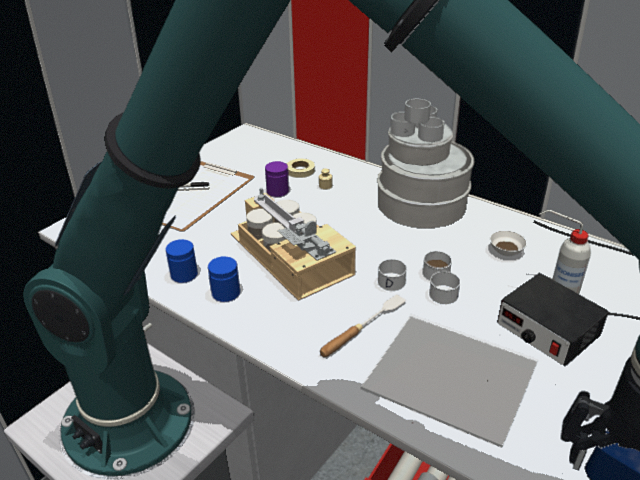

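View pics/top0.png

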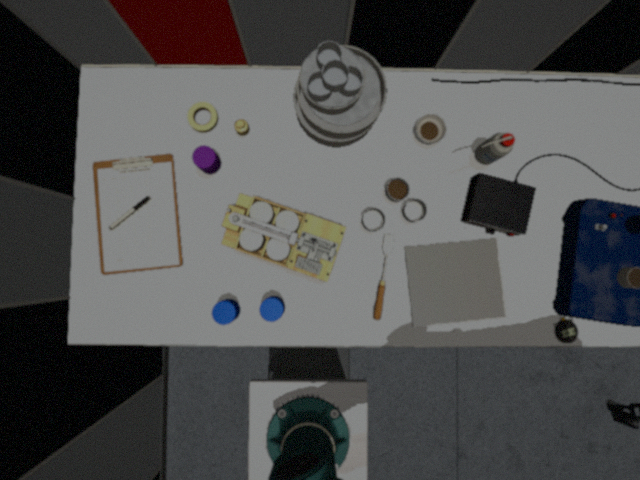

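The top view shows one carrier at about (283,237), with four white-lidded jars at (262,211), (286,222), (251,239) and (278,248). The look-alikes are blue jars at (225,312) and (272,308), and a purple one at (206,159). I choose the carrier with the white lids. The tins are at (373,218), (397,190) and (413,210), and the spatula is at (382,280). Next is a close crop of both views.

```bash
python3 - <<'E'
import cv2,numpy as np
a=cv2.resize(cv2.imread("pics/top0.png")[185:290,210:355],None,fx=5.5,fy=5.5,interpolation=cv2.INTER_CUBIC)
b=cv2.resize(cv2.imread("pics/scene0.png")[180:305,225:365],None,fx=4.5,fy=4.5,interpolation=cv2.INTER_CUBIC)
cv2.imwrite("pics/a.png",np.clip(a*1.2,0,255));cv2.imwrite("pics/b.png",b)
E
```

```text
[ WARN:0@0.059] global loadsave.cpp:1063 imwrite_ Unsupported depth image for selected encoder is fallbacked to CV_8U.
```

View pics/a.png

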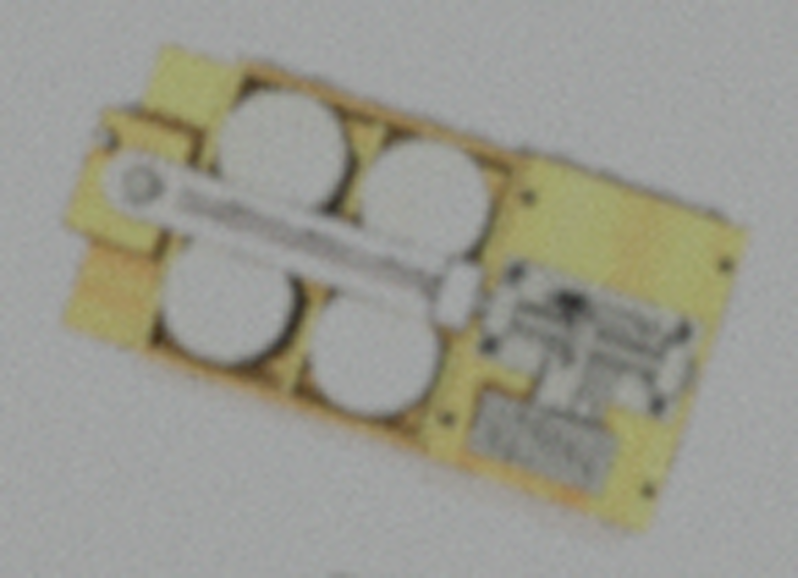

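View pics/b.png

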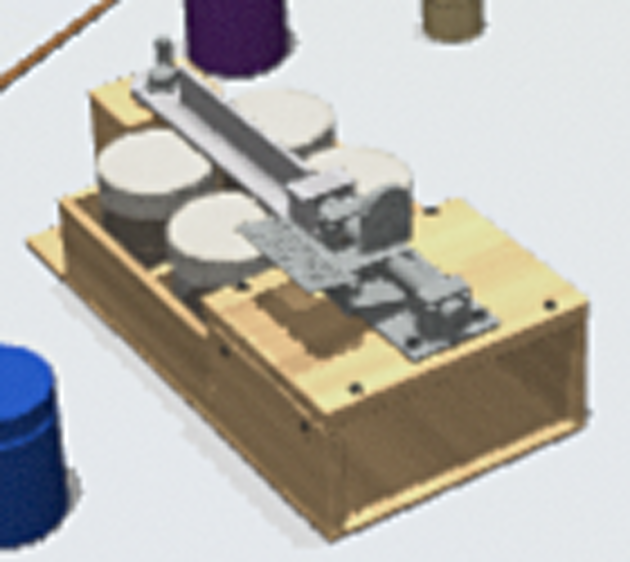

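The close crops confirm the choice: a plywood carrier with white lids. In the top crop the pivot screw is at (140,184), the ribbed catch plate at about (545,440), the tab at about (572,298), and the deck end corners at (750,232) and (643,530). I'll fit x, y and yaw to the known points in both views.

```bash
python3 - <<'E'
from h import *
from scipy.optimize import least_squares
T=cam("top");S=cam("scene")
ct=lambda u,v:((u+.5)/5.5-.5+210,(v+.5)/5.5-.5+185)
cs=lambda u,v:((u+.5)/4.5-.5+225,(v+.5)/4.5-.5+180)
top=[((36,36,84),(284,150)),((36,-36,84),(427,197)),((-36,36,84),(231,307)),((-36,-36,84),(375,357)),((75,-184,80),(748,232)),((-75,-184,80),(645,532)),((0,89,100),(140,184)),((-50.5,-125,125),(545,440))]
sc=[((75,-184,80),(588,302)),((-75,-184,80),(330,415)),((-75,-184,0),(333,540)),((-50.5,-125,125),(303,254)),((0,89,100),(160,75)),((-36,36,84),(157,160)),((36,36,84),(280,121))]
tp=np.array([ct(*p) for _,p in top]);sp=np.array([cs(*p) for _,p in sc])
for nm,d,l,p in(("top",T,top,tp),("sc",S,sc,sp)):
    for (b,_),q in zip(l,p): print(nm,b,np.round(onz(d,q,b[2]/1e3),4))
def W(q,b):
    b=np.array(b)/1e3;c,s=np.cos(q[2]),np.sin(q[2])
    return np.c_[q[0]+c*b[:,0]-s*b[:,1],q[1]+s*b[:,0]+c*b[:,1],b[:,2]]
rt=lambda q:(proj(T,W(q,[b for b,_ in top]))-tp)
rs=lambda q:(proj(S,W(q,[b for b,_ in sc]))-sp)
for n,f in(("top",rt),("sc",rs),("both",lambda q:np.r_[rt(q),rs(q)])):
    r=least_squares(lambda q:f(q).ravel(),[.55,.05,-.3],loss="soft_l1");print(n,r.x.round(4));print(f(r.x).round(1).tolist())
q=r.x
# overlay bar & bystanders heights
for p in[(373,218),(397,190),(413,210)]:print("tin",onz(T,p,.041).round(3))
for p in[(389,235),(378,318)]:print("spat",onz(T,p,.01).round(3))
for n,p,h in(("bottles",(335,75),.2),("box",(500,200),.06)):print(n,onz(T,p,h).round(3))
for b in [(0,-123,126),(-50.5,-125,125),(0,-1,105)]:
    w=W(q,[b])[0];print(b,w.round(4))
E
```

```text
top (36, 36, 84) [0.5951 0.1243 0.084 ]
top (36, -36, 84) [0.5739 0.0575 0.084 ]
top (-36, 36, 84) [0.5217 0.1474 0.084 ]
top (-36, -36, 84) [0.4993 0.0805 0.084 ]
top (75, -184, 80) [ 0.5596 -0.0923  0.08  ]
top (-75, -184, 80) [ 0.4197 -0.0453  0.08  ]
top (0, 89, 100) [0.5768 0.188  0.1   ]
top (-50.5, -125, 125) [0.4617 0.0013 0.125 ]
sc (75, -184, 80) [ 0.5592 -0.0928  0.08  ]
sc (-75, -184, 80) [ 0.4204 -0.0467  0.08  ]
sc (-75, -184, 0) [ 0.4253 -0.0409  0.    ]
sc (-50.5, -125, 125) [4.628e-01 4.000e-04 1.250e-01]
sc (0, 89, 100) [0.5757 0.1879 0.1   ]
sc (-36, 36, 84) [0.5308 0.1522 0.084 ]
sc (36, 36, 84) [0.596  0.1242 0.084 ]
top [ 0.5484  0.1035 -0.3249]
[[-0.7, 0.4], [-0.2, 1.1], [-0.6, -1.6], [-0.1, -1.4], [1.0, -0.4], [0.6, 0.4], [0.1, 0.0], [0.1, 0.5]]
sc [ 0.5506  0.1044 -0.3278]
[[1.3, -0.5], [-0.4, -0.2], [0.3, 2.1], [-0.8, -0.2], [0.7, -0.7], [-0.1, 0.8], [-0.8, -0.4]]
both [ 0.5491  0.1036 -0.3261]
[[-0.8, 0.1], [-0.2, 0.9], [-0.7, -1.9], [-0.2, -1.7], [0.9, -0.6], [0.5, 0.2], [0.0, -0.3], [-0.1, 0.2], [1.3, -0.2], [-0.4, 0.3], [0.3, 2.6], [-0.9, 0.2], [0.5, -0.4], [-0.2, 1.2], [-1.0, -0.0]]
tin [ 0.587 -0.169  0.041]
tin [ 0.664 -0.233  0.041]
tin [ 0.61  -0.276  0.041]
spat [ 0.545 -0.217  0.01 ]
spat [ 0.319 -0.187  0.01 ]
bottles [ 0.907 -0.056  0.2  ]
box [ 0.638 -0.505  0.06 ]
(0, -123, 126) [ 0.5097 -0.0129  0.126 ]
(-50.5, -125, 125) [0.4612 0.0014 0.125 ]
(0, -1, 105) [0.5488 0.1027 0.105 ]
```

```bash
cat >> h.py <<'E'
Q=[0.5491,0.1036,-0.3261]
def W(x,y,z):
    c,s=np.cos(Q[2]),np.sin(Q[2]);x,y=x/1e3,y/1e3
    return [Q[0]+c*x-s*y,Q[1]+s*x+c*y,z/1e3]
def ori(psi): return [np.cos(psi/2),np.sin(psi/2),0,0]
def F():
    o=manip.get_obs();return o["clock"],np.round(o["ee_pos"],4),np.round(o["ft_force"],2),round(float(o["gripper_width"]),3)
E
python3 - <<'E'
from h import *
p=W(-25.5,-107,220)
for ps in(Q[2]+np.pi/2,Q[2]-np.pi/2):
    r=manip.inverse_kinematics(p,ori(ps));print(ps,None if r is None else np.round(r,2))
ps=Q[2]+np.pi/2 if manip.inverse_kinematics(p,ori(Q[2]+np.pi/2)) is not None else Q[2]-np.pi/2
manip.move_l([0.174,-0.704,0.34],vel=.25)
manip.move_to(W(-25.5,-107,300),ori(ps)); manip.grip(0.43,20)
manip.move_l(W(-25.5,-107,165),vel=.15)
print(F(),manip.get_obs()["qpos"].round(2))
for n in("scene","top"):
    d=cam(n);cv2.imwrite(f"pics/{n}1.png",cv2.resize(d["img"][150:310,220:370,::-1] if n=="scene" else d["img"][180:300,210:370,::-1],None,fx=4,fy=4,interpolation=cv2.INTER_CUBIC))
E
```

```text
1.2446963267948965 [ 0.23  0.34 -0.43  2.12  0.22  0.72 -0.67]
-1.8968963267948966 [ 0.68  0.51 -1.07  2.11  0.59  0.87  2.08]
(5.125, array([0.4913, 0.0106, 0.1656]), array([-0.13, -0.22,  0.14]), 0.434) [ 0.29  0.44 -0.53  2.17  0.39  0.62 -0.84]
```

View pics/scene1.png

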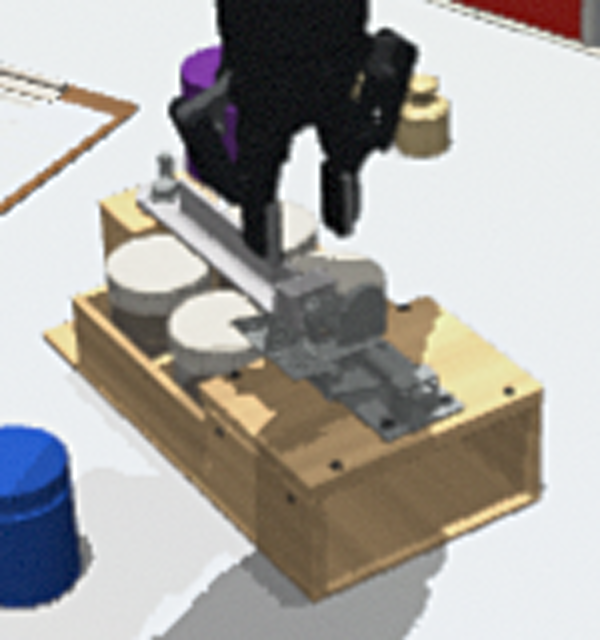

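The near fingertip is at crop (262,255) and the far one at (343,230), both above the carrier. I'll check their spacing and position in the carrier frame.

```bash
python3 - <<'E'
from h import *
d=cam("scene")
def inv(w):
    c,s=np.cos(Q[2]),np.sin(Q[2]);a,b=w[0]-Q[0],w[1]-Q[1];return np.round([1e3*(c*a+s*b),1e3*(-s*a+c*b)],1)
for z in(.165,.170,.175):
    print(z,[inv(onz(d,(u/4+220,v/4+150),z)) for u,v in((262,255),(343,230))])
for X in((-50.5,-107,168),(0,-107,168)): print(X,[(4*(p-[220,150])).round() for p in proj(d,W(*X))])
# exact dark blob at tips
m=(d["img"].max(2)<70)[195:216,270:320].astype(np.uint8)
for r in m: print(''.join('#' if x else '.' for x in r))
E
```

```text
0.165 [array([-45.7, -99.4]), array([   1.2, -104. ])]
0.17 [array([ -49.7, -106.1]), array([  -3.1, -110.7])]
0.175 [array([ -53.7, -112.9]), array([  -7.4, -117.4])]
(-50.5, -107, 168) [array([262., 260.])]
(0, -107, 168) [array([344., 228.])]
###################............######.#...........
...################............######.#...........
....###############............######.#...........
.....##############............######.#...........
.......############............######.#...........
........###########............######.#...........
..........########.............######.#...........
...........######..............######.#...........
...........######..............######.#...........
...........######..............######.............
...........######...............#####.............
...........######...............#####.............
...........######..#..............###.............
..........########.#...............#..............
...........######.................................
...........######.................................
...........######.................................
.............#####................................
..............####..#.............................
................#.................................
..................................................
```

The tips are where I wanted them: x ≈ -50 and 0, y ≈ -107, about 4 mm above the TCP. Pressing down with force feedback.

```bash
python3 - <<'E'
from h import *
manip.move_l(W(-25.5,-107,124),vel=.12);print(F())
for z in np.arange(122,102,-1.5):
    manip.move_l(W(-25.5,-107,z),vel=.03); f=F();print(f)
    if f[2][2]>8: break
E
```

```text
(5.7667, array([0.4908, 0.0102, 0.1242]), array([-0.14, -0.12,  0.03]), 0.432)
(6.0167, array([0.491 , 0.0106, 0.1226]), array([-0.39, -0.03,  2.58]), 0.43)
(6.2667, array([0.4905, 0.0107, 0.1206]), array([-2.07,  1.92,  3.01]), 0.432)
(6.5167, array([0.4903, 0.0107, 0.1189]), array([-1.24,  1.86,  4.37]), 0.434)
(6.7667, array([0.4903, 0.0106, 0.1174]), array([-2.4 ,  1.58,  4.08]), 0.426)
(7.0167, array([0.4904, 0.0105, 0.116 ]), array([-2.67,  1.39,  4.64]), 0.43)
(7.2667, array([0.4902, 0.0105, 0.1145]), array([-3.84,  1.7 ,  5.32]), 0.432)
(7.5167, array([0.49  , 0.0106, 0.113 ]), array([-3.45,  1.58,  5.85]), 0.433)
(7.7667, array([0.4896, 0.0106, 0.1115]), array([-3.85,  2.4 ,  7.63]), 0.436)
(8.0167, array([0.4896, 0.0107, 0.111 ]), array([-6.45,  2.24, 17.96]), 0.429)
```

The catch is fully down: 12 mm of travel and then a hard stop. Sliding the bolt back now.

```bash
python3 - <<'E'
from h import *
manip.move_l(W(-25.5,-107,110.7),vel=.03);print(F())
for y in (-111,-115,-121,-127,-133,-136,-138,-139,-140,-141,-142):
    manip.move_l(W(-25.5,y,110.7),vel=.04); f=F()
    c,s=np.cos(Q[2]),np.sin(Q[2]);fy=-s*f[2][0]+c*f[2][1]
    print(y,round(fy,1),f)
    if fy>16: break
d=cam("scene");cv2.imwrite("pics/s2.png",cv2.resize(d["img"][170:310,220:370,::-1],None,fx=4,fy=4,interpolation=cv2.INTER_CUBIC))
E
```

```text
(8.2667, array([0.4896, 0.0107, 0.1113]), array([-5.26,  1.81, 11.22]), 0.429)
-111 3.1 (8.5167, array([0.4899, 0.0086, 0.1115]), array([-3.41,  4.42,  8.54]), 0.431)
-115 3.5 (8.7667, array([0.4899, 0.0051, 0.1115]), array([-2.01,  4.42,  7.34]), 0.438)
-121 3.9 (9.0667, array([ 0.489 , -0.0008,  0.1116]), array([-0.45,  4.24,  6.53]), 0.426)
-127 3.8 (9.3667, array([ 0.4874, -0.0068,  0.1117]), array([0.56, 3.78, 6.84]), 0.429)
-133 3.3 (9.6667, array([ 0.4858, -0.0125,  0.1117]), array([0.35, 3.37, 5.08]), 0.428)
-136 4.1 (9.9167, array([ 0.485 , -0.0152,  0.1117]), array([0.66, 4.09, 5.06]), 0.432)
-138 4.6 (10.1667, array([ 0.4845, -0.0168,  0.1118]), array([0.66, 4.65, 6.18]), 0.433)
-139 3.7 (10.4167, array([ 0.4842, -0.0176,  0.1118]), array([-0.93,  4.22,  5.38]), 0.429)
-140 4.9 (10.6667, array([ 0.4839, -0.0185,  0.1117]), array([0.14, 5.1 , 4.74]), 0.425)
-141 4.8 (10.9167, array([ 0.4836, -0.0194,  0.1118]), array([1.61, 4.53, 6.29]), 0.431)
-142 6.0 (11.1667, array([ 0.4834, -0.0199,  0.1118]), array([0.8 , 6.09, 4.98]), 0.43)
```

View pics/s2.png

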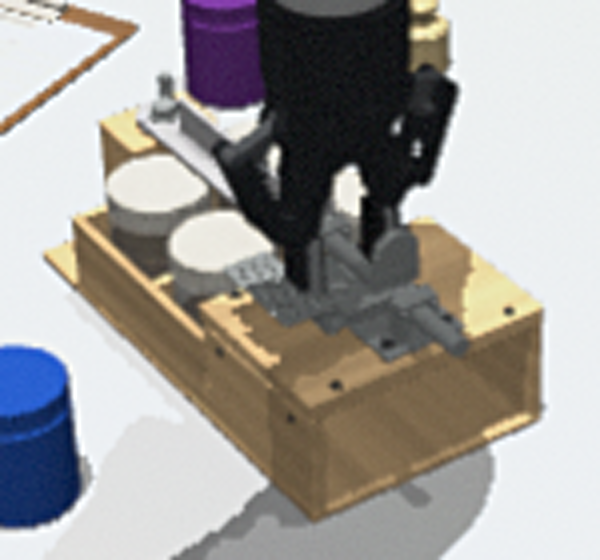

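The rod now pokes out past the rear staple at crop (460,340), and the finger is still behind the tab. The TCP lags at y ≈ -138 and there's no clear end stop yet, so I'll keep pushing until the force jumps.

```bash
python3 - <<'E'
from h import *
c,s=np.cos(Q[2]),np.sin(Q[2])
for y in np.arange(-143,-152,-1):
    manip.move_l(W(-25.5,y,110.7),vel=.04); f=F();fy=-s*f[2][0]+c*f[2][1]
    a,b=f[1][:2]-Q[:2];print(y,round(fy,1),f[2],round(1e3*(-s*a+c*b),1))
    if fy>14: break
E
```

```text
-143 7.7 [0.9  7.82 4.35] -138.0
-144 9.2 [1.16 9.31 4.16] -138.1
-145 10.2 [ 2.03 10.04  2.36] -138.2
-146 13.0 [ 3.29 12.65  1.72] -138.2
-147 14.1 [ 2.44 14.1   0.97] -138.2
```

The TCP has stopped at -138 with the force climbing, so the bolt is at its end stop. Now I'll ease off a little and lift, keeping the finger against the tab while the catch rises.

```bash
python3 - <<'E'
from h import *
manip.move_l(W(-25.5,-144,110.7),vel=.04);print(F())
manip.move_l(W(-25.5,-143,127),vel=.06);print(F())
manip.move_l(W(-25.5,-139,130),vel=.06);print(F())
manip.move_l(W(-25.5,-132,134),vel=.06);print(F())
manip.move_l(W(-40,-100,190),vel=.15);manip.sleep(.3);print(F())
manip.move_to(W(-40,-11,220),ori(Q[2]+np.pi/2));manip.grip(0,20)
d=cam("scene");cv2.imwrite("pics/s3.png",cv2.resize(d["img"][150:310,220:370,::-1],None,fx=4,fy=4,interpolation=cv2.INTER_CUBIC));print(F())
E
```

```text
(12.7167, array([ 0.4834, -0.02  ,  0.1118]), array([1.59, 9.06, 4.6 ]), 0.426)
(13.1417, array([ 0.4828, -0.02  ,  0.128 ]), array([-0.54,  8.06,  2.54]), 0.433)
(13.3917, array([ 0.482 , -0.0195,  0.1303]), array([0.48, 3.7 , 2.36]), 0.428)
(13.675, array([ 0.4825, -0.0137,  0.134 ]), array([ 0.48, -1.4 ,  0.55]), 0.429)
(14.5667, array([0.4787, 0.0212, 0.1893]), array([-0.03, -0.28,  0.16]), 0.429)
(15.525, array([0.5076, 0.1054, 0.2199]), array([-0.43, -0.63, -0.02]), -0.0)
```

View pics/s3.png

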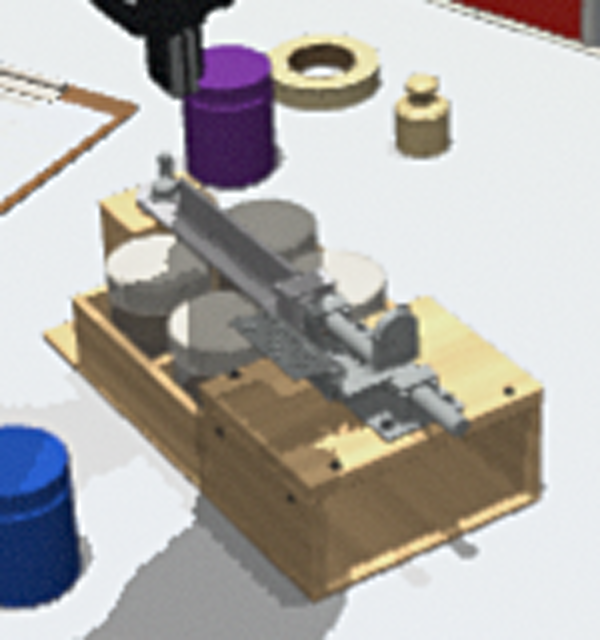

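The bolt stays back: the tab is at crop (395,335), the rod sticks out at (460,420), and the catch plate is raised again. Next I'll swing the bar with the shut fingers.

```bash
python3 - <<'E'
from h import *
c,s=np.cos(Q[2]),np.sin(Q[2])
def P(th,gap,z=99,r=100):
    h=14.5*abs(np.cos(th))+11*abs(np.sin(th));o=2+h+gap
    return W(r*np.sin(th)-o*np.cos(th),89-r*np.cos(th)-o*np.sin(th),z)
manip.move_l(P(0,9,140),vel=.15);manip.move_l(P(0,9),vel=.12);print(F())
for th in list(np.arange(0.0,1.66,.15))+[1.7,1.74,1.77,1.8,1.83]:
    manip.move_l(P(th,0),vel=.08);f=F();print(round(th,2),f[0],f[1],f[2])
    n=np.hypot(*f[2][:2])
    if n>(9 if th<1.6 else 7): break
d=cam("scene");cv2.imwrite("pics/s4.png",cv2.resize(d["img"][150:310,220:370,::-1],None,fx=4,fy=4,interpolation=cv2.INTER_CUBIC))
E
```

```text
(16.7083, array([0.5217, 0.1017, 0.0995]), array([-0.04, -0.29,  0.08]), -0.0)
0.0 16.9667 [0.5315 0.0983 0.0998] [-0.34  0.63  0.23]
0.15 17.2917 [0.5433 0.092  0.099 ] [-0.03  0.54  0.86]
0.3 17.6167 [0.5569 0.0881 0.099 ] [0.32 0.4  0.29]
0.45 17.95 [0.5709 0.0861 0.099 ] [-0.13 -0.56  0.04]
0.6 18.2833 [0.5857 0.0861 0.099 ] [-0.26 -0.45 -0.1 ]
0.75 18.625 [0.6009 0.0886 0.0991] [-0.22  0.06  0.68]
0.9 18.975 [0.6158 0.0934 0.099 ] [ 0.66  0.29 -0.43]
1.05 19.325 [0.6302 0.1009 0.0991] [0.24 1.08 0.3 ]
1.2 19.6833 [0.6436 0.1109 0.0991] [ 0.05 -1.03  0.1 ]
1.35 20.0417 [0.6555 0.1234 0.0992] [-0.19 -0.53  0.7 ]
1.5 20.4083 [0.6649 0.1376 0.0991] [-0.51  0.19 -0.09]
1.65 20.75 [0.6715 0.1512 0.0992] [-0.36 -0.34  0.22]
1.7 21.0 [0.6729 0.1542 0.0991] [ 0.01 -0.24  0.04]
1.74 21.25 [0.6741 0.1575 0.099 ] [ 0.86 -0.05 -1.06]
1.77 21.5 [0.6749 0.1599 0.099 ] [0.21 0.79 0.36]
1.8 21.75 [0.6749 0.1602 0.0988] [-2.79 -4.83  2.64]
1.83 22.0 [0.675  0.1603 0.0988] [-3.96 -7.76  5.29]
```

View pics/s4.png

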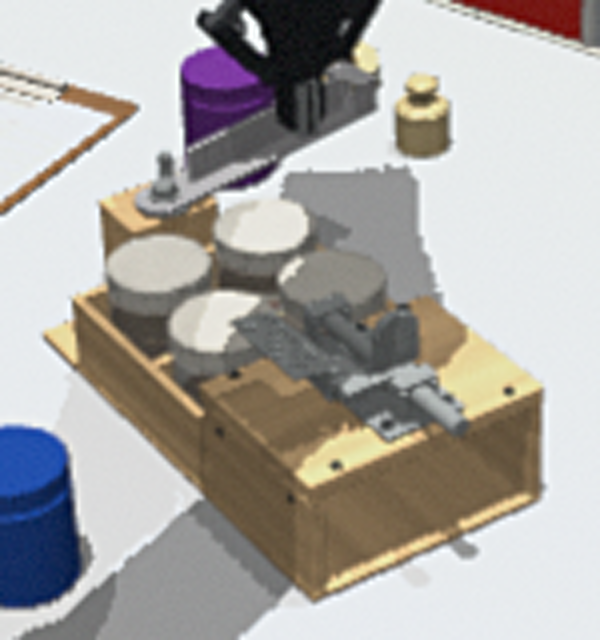

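The bar stands open against its stop: the TCP stalled and the force rose. The bolt is back, the catch is up and all four jars are standing. I'll back off, lift clear and check once more before handing in.

```bash
python3 - <<'E'
from h import *
manip.move_l(W(103,70,99),vel=.06);manip.move_l(W(95,55,230),vel=.2);manip.sleep(.4);print(F())
d=cam("scene");cv2.imwrite("pics/s5.png",cv2.resize(d["img"][150:310,220:420,::-1],None,fx=3.5,fy=3.5,interpolation=cv2.INTER_CUBIC))
E
```

```text
(23.8917, array([0.6565, 0.1253, 0.2293]), array([-0.03, -0.43, -0.15]), 0.002)
```

View pics/s5.png

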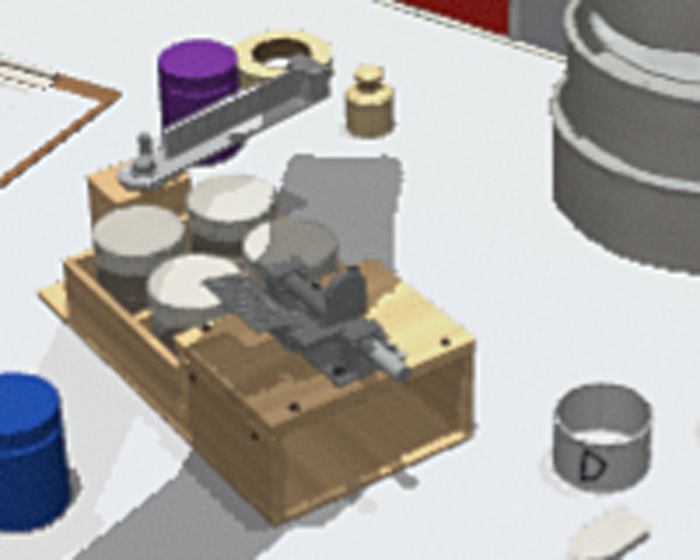

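The bar is open, from (135,175) to (315,80). The bolt is held back with its tab at (348,295), the jars are standing and the robot is clear, so I'm handing in.

```bash
python3 -c "
from h import *
print(manip.sign_off())"
```

```text
the job is handed in; nothing more can be done
None
```

I handed the job in after about 24 s of robot time, with no result returned: the bolt is back behind the raised catch, the bar is open against its stop, the jars are standing in their bays, and I didn't go near the tins or spatula.

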